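Change the receiver charger over to its other row

TASK

The receivers in the charging row that the changeover lever leans towards are fully charged: load the flat receivers from the tray into free bays of the other, idle row (beside those already waiting there), then bring the lever upright to off, pause there for at least five seconds while the supply runs down, and throw it over to the idle row. Last, empty the row that has just gone dead, laying its receivers flat and right way up on the floor of the tray. Receivers in a row must not be handled while the lever leans towards that row, and the note pad, pen and jar nearby stay where they are.

Things in the scene. Friction and masses are not known exactly. Their poses are not given: they have to be found in the camera images.
- station: white charging station fixed on the desk: two rows of four bays and, at its left (+y) end, a switch tower. Origin on the desk amid the bays, x across the rows away from the robot, y along them. Base 130 mm in x, from y = -111 to +177 mm. Each bay is a pocket 52 (x) x 34 (y) mm with its floor 18 mm above the desk and walls 6 mm high, 3 mm clear round a receiver lying along x
- front_row (a point): middle of the front row (nearer the robot), at bay floor level, axes as the station; its four bay centres lie at y = -84, -28, +28 and +84 mm from here, the walls between bays are 22 mm wide
- rear_row (a point): middle of the rear row, 62 mm behind the front row, at bay floor level, axes as the station; its four bay centres lie at y = -84, -28, +28 and +84 mm from here
- lever_pivot (a point): axis of the changeover lever, along the station's y, 38 mm above the desk in the slot of the switch tower (112 x 46 mm, top 60 mm above the desk, centred 146 mm to +y of the station's origin)
- lever_knob (a point): centre of the lever's black ball knob, 21 mm across, 68 mm from the pivot axis on a 9 mm rod; nothing stands above it
- changeover (a joint): changeover lever angle, rad: -0.72 leans to the robot and feeds the front row, 0 upright is off, +0.72 leans away and feeds the rear row. A sprung detent holds it at each of the three when let go (1 to 2 N at the knob to leave one); its stops are at -0.72 and +0.72. At the start it leans to one side or the other
- tray: grey loose tray 110 (x) x 220 (y) mm, walls 14 mm high and 3 mm thick, floor 3 mm thick, about 450 g, origin under its centre; the audiometer, a console up to 0.1 m high, stands between tray and station
- front_1: pocket receiver, a dark-grey rounded box 46 mm long (its x) x 28 mm wide (its y) x 18 mm high, about 50 g, origin at the centre of its underside; charges by induction, so either way round will do; may be absent; at the start in the front row if present
- front_2: pocket receiver, a dark-grey rounded box 46 mm long (its x) x 28 mm wide (its y) x 18 mm high, about 50 g, origin at the centre of its underside; charges by induction, so either way round will do; may be absent; at the start in the front row if present
- front_3: pocket receiver, a dark-grey rounded box 46 mm long (its x) x 28 mm wide (its y) x 18 mm high, about 50 g, origin at the centre of its underside; charges by induction, so either way round will do; may be absent; at the start in the front row if present
- rear_1: pocket receiver, a dark-grey rounded box 46 mm long (its x) x 28 mm wide (its y) x 18 mm high, about 50 g, origin at the centre of its underside; charges by induction, so either way round will do; may be absent; at the start in the rear row if present
- rear_2: pocket receiver, a dark-grey rounded box 46 mm long (its x) x 28 mm wide (its y) x 18 mm high, about 50 g, origin at the centre of its underside; charges by induction, so either way round will do; may be absent; at the start in the rear row if present
- rear_3: pocket receiver, a dark-grey rounded box 46 mm long (its x) x 28 mm wide (its y) x 18 mm high, about 50 g, origin at the centre of its underside; charges by induction, so either way round will do; may be absent; at the start in the rear row if present
- flat_1: pocket receiver, a dark-grey rounded box 46 mm long (its x) x 28 mm wide (its y) x 18 mm high, about 50 g, origin at the centre of its underside; charges by induction, so either way round will do; may be absent; at the start lying flat in the tray if present; flat (in need of charging)
- flat_2: pocket receiver, a dark-grey rounded box 46 mm long (its x) x 28 mm wide (its y) x 18 mm high, about 50 g, origin at the centre of its underside; charges by induction, so either way round will do; may be absent; at the start lying flat in the tray if present; flat (in need of charging)
- flat_3: pocket receiver, a dark-grey rounded box 46 mm long (its x) x 28 mm wide (its y) x 18 mm high, about 50 g, origin at the centre of its underside; charges by induction, so either way round will do; may be absent; at the start lying flat in the tray if present; flat (in need of charging)
- note_pad: yellow note pad 78 x 78 x 11 mm, to be left alone
- pen: pen 146 mm long (x), 10 mm thick, to be left alone
- tip_jar: small round jar of ear tips, 49 mm across, 57 mm high, to be left alone

How it is judged:
By the outcome, as a careful person would: the job done as asked, in the order asked, and still so for the second after the job is handed in, with the robot touching nothing.
Of front_1, front_2, front_3 only 1 to 2 are there at a start; the rules pass over those that are not, and their reading is None.
Of rear_1, rear_2, rear_3 only 1 to 2 are there at a start; the rules pass over those that are not, and their reading is None.
Of flat_1, flat_2, flat_3 only 2 to 2 are there at a start; the rules pass over those that are not, and their reading is None.
At some moment in a run one of tray may be knocked a few centimetres aside while the robot is not near it.
Once in a run the grip may slacken for a moment while it holds something.
It also fails if it takes over 184 s, if anything falls off the work surface, if the arm or the gripper's body presses on something with over 40 N, if the wrist force passes 120 N, or if a joint passes its speed limit or range.

ROBOT

A 6-joint arm with a two-finger parallel gripper is mounted at the origin on a cart in front of the work surface, level with it; the furniture and walls round the work are solid. World frame = base frame: x ahead of the robot, y to its left, z up, the work surface at z = 0. Lengths are in m, angles in rad, forces in N, time in s.
With the tool pointing down it reaches from about 0.25 to 0.775 m from the base axis. Payload 4 kg.
Tool frame: the origin (TCP) lies at the very end of the fingers, on their centre line; the grasp point (between the pads) lies 19 mm behind it (robot.tcp_to_grasp is the distance from the TCP to the grasp point, in m); z points along the fingers, y is the line along which they close (so a half turn about z gives the same grasp; the last joint's range is limited). The gripper opens to 94 mm and grips with 3 to 60 N. Pads are 16 mm wide; open, the fingers measure 119 mm over their backs; the gripper's body (75 mm by 177 mm) begins 78 mm behind the grasp point.
Start: joints at [-0.103, 0.087, 1.371, -0, 1.684, -0.103], TCP at [0.55, -0, 0.206] pointing down, gripper open.
Joint ranges: [-3.1, 3.1], [-0.76, 2.03], [0.27, 2.55], [-1.08, 4.22], [0.17, 2.65], [-2.57, 2.57]. Speed limits (rad/s): [2.79, 2.79, 3.14, 3.14, 3.14, 3.14].

INTERFACE

Orientations are given as [roll, pitch, yaw] about the fixed x, y, z axes, in that order (R = Rz(yaw) Ry(pitch) Rx(roll)).
In Python, from bench import robot gives the robot as it stands.
- The arm moves only by the shell command python3 nudge.py 'ROWS'. ROWS is a JSON list that holds a single list of rows (three levels of brackets), with 1 to 20 rows, each of 5 numbers: the finger opening in m, then dx, dy, dz in m, then a turn about the tool's z in rad; each row shifts and turns the commanded pose from where the row before left it, along the tool's axes as they then stand; what a row does not reach is not made up. A row lasts 1/12 s, in which the tool goes at most 0.0417 m and 0.125 rad, less where a joint would pass 70% of its speed; a pose out of reach is approached as far as the arm can. The fingers move at their own pace and stop on an object; the grip force is fixed at half the most. Time passes only in rows, so rows that do not move let the fingers close. It prints the time, the measured TCP pose, the force, the opening and the grip force at its end. Input that does not fit is refused with a message, and nothing moves.
- robot.get_obs(): the state, without advancing time (a new reading comes with each control period).
- robot.snapshot(name): name is "side" or "top" or "wrist"; returns a dict with "color" (420x560x3 uint8, blue, green, red), "fx", "fy", "cx", "cy" (pixels), "extrinsics" (4x4, takes a point from world to camera coordinates). Camera axes: x right, y down, z forward; pixel columns grow to the right and rows downward; lengths in m; the calibration is good to about 2 mm. A picture is of the moment at which its call begins. There is no depth.
- robot.close_job(): hands the job in; it is judged then, once.
The state is a dict: "time": time; "joint_positions": joint angles; "qvel": joint speeds; "joint_torque": joint torques, N m; "tool_pos": TCP position; "ee_rot": TCP orientation; "wrist_force": force on the tool from outside, world axes, zero at the start; "wrist_torque": the same for the moment, N m; "width": finger opening in m; "finger_force": force on a finger pad.
Only numpy, scipy, OpenCV 4.12 (cv2) and the standard library are available. Lean on these libraries where they do the work, as an engineer would, in place of code of your own. Each camera call takes 0.05 s, during which the arm holds its last target. There are 200 camera calls.

## Working session

There is one attempt and no reset: what is moved stays moved. The work goes in short steps, Python scripts to look and compute and a shell command to move; the robot and the scene stay as the last step left them, time stands still between calls to the robot, and variables do not carry over. Pictures are saved under pics/ and viewed, at most 14 in all, crops included, and the job is handed in when it is done.

```bash
ls; mkdir -p pics
python3 - <<'E'
from bench import robot
import cv2
for n in("top","side"):
    s=robot.snapshot(n);cv2.imwrite(f"pics/{n}0.png",s["color"]);print(n,s["fx"],s["fy"],s["cx"],s["cy"]);print(s["extrinsics"].round(4).tolist())
o=robot.get_obs();print(o)
E
```

```text
bench.py
nudge.py
pics
top 506.51264786752404 506.51264786752404 272.9271100043746 211.17473016867467
[[0.0304, -0.9993, 0.0199, -0.029], [-0.9971, -0.0317, -0.0686, 0.5101], [0.0692, -0.0178, -0.9974, 1.5589], [0.0, 0.0, 0.0, 1.0]]
side 447.08102572639854 447.08102572639854 271.60510846271484 217.27677918407778
[[0.9998, 0.0073, -0.019, -0.5072], [-0.012, -0.5386, -0.8425, 0.0684], [-0.0164, 0.8425, -0.5384, 1.374], [0.0, 0.0, 0.0, 1.0]]
{'time': 0.1, 'joint_positions': array([-1.03096830e-01,  8.78631352e-02,  1.37207270e+00,  5.15990084e-06,
        1.68360582e+00, -1.03083593e-01]), 'qvel': array([-2.27444146e-04, -1.34965950e-03, -2.02225190e-03, -8.55364040e-04,
        1.00996110e-03, -4.08630189e-05]), 'joint_torque': array([ 2.25695316e-03, -3.41256917e+01, -3.03301656e+01,  7.19034858e-02,
        3.05556308e-02, -9.49158243e-05]), 'tool_pos': array([5.49511950e-01, 4.94268880e-05, 2.04446477e-01]), 'ee_rot': array([-3.13965452e+00, -2.05655492e-04,  1.57078347e+00]), 'wrist_force': array([ 0.51783459,  0.36716158, -0.2472705 ]), 'wrist_torque': array([0.05876412, 0.01124528, 0.0311008 ]), 'finger_force': 0.0, 'width': 0.0939166888898484}
```
Run:
```python
import cv2
for n in("top","side"):
    i=cv2.imread(f"pics/{n}0.png");cv2.imwrite(f"pics/{n}0b.png",cv2.resize(i,(784,588),interpolation=cv2.INTER_CUBIC))
```

View pics/top0b.png

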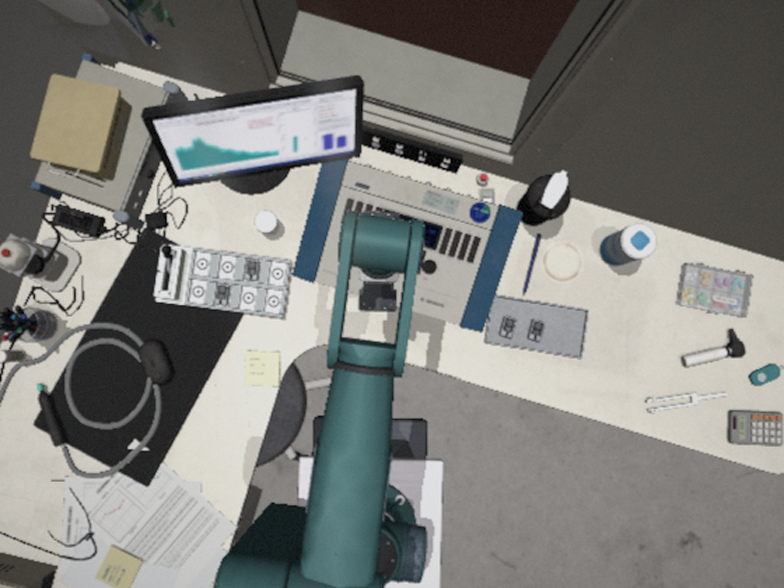

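View pics/side0b.png

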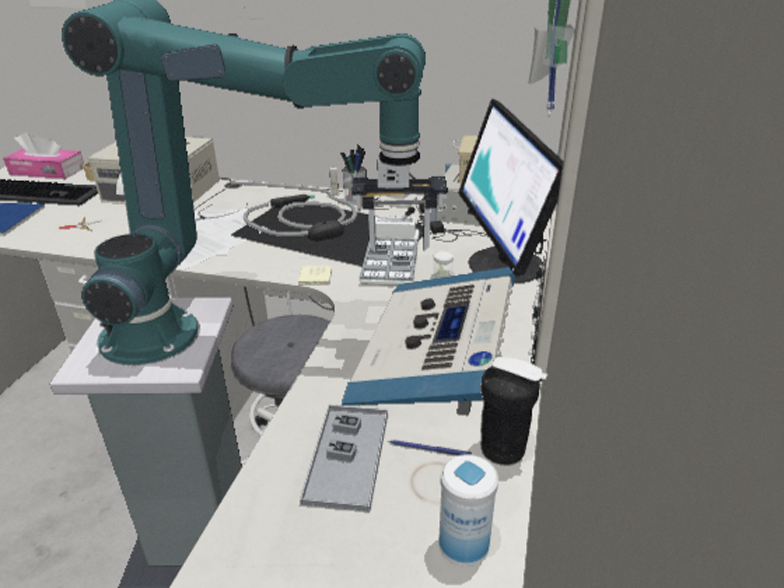

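The top view shows the station at about (155–292, 245–318) and the tray at (485–587, 296–357), with flat receivers at (508,326) and (536,329). One receiver sits in the front row at (222,292) and one in the rear row at (252,270). The lever seems to lean away from the robot, and I'll zoom in to check.

Run:
```python
import cv2,numpy as np
i=cv2.imread("pics/top0.png")
a=cv2.resize(i[165:240,100:220],None,fx=6.5,fy=6.5,interpolation=cv2.INTER_CUBIC)[:,:780]
b=cv2.resize(i[200:265,335:430],None,fx=6.5,fy=6.5,interpolation=cv2.INTER_CUBIC)
cv2.imwrite("pics/sta.png",a);cv2.imwrite("pics/tray.png",b)
```

```text
(no output)
```

View pics/sta.png

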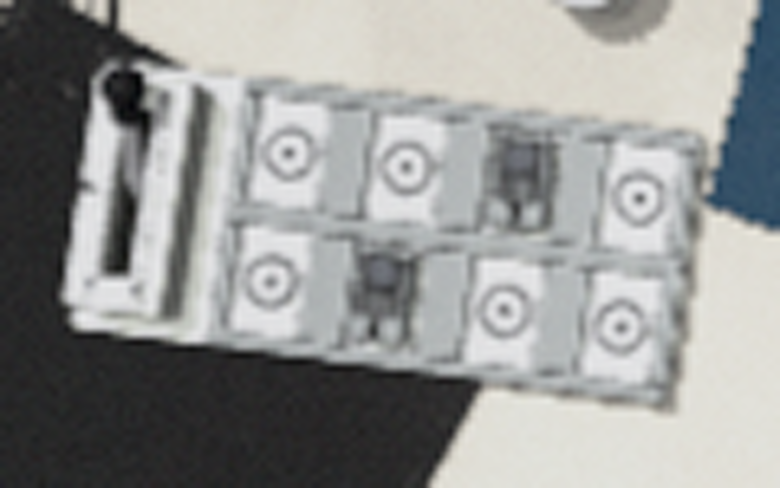

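View pics/tray.png

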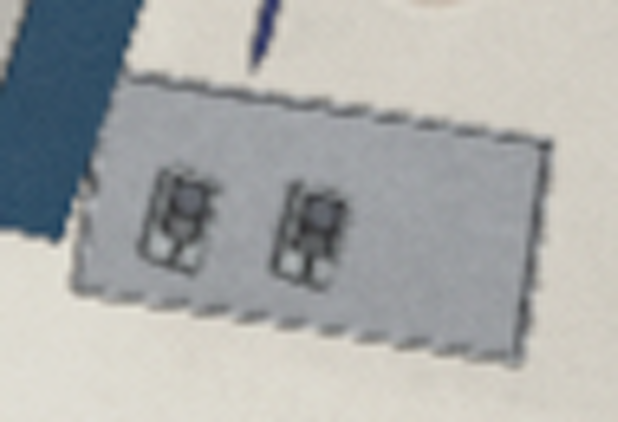

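The knob is at the far end of the slot, crop (125,90), so the lever leans away and the rear row is live. The front row is idle, with free bays at y=+84, -28 and -84. The rear receiver to remove later is in bay y=-28. Next I'll compute the poses.

```bash
cat > h.py <<'E'
from bench import robot
import numpy as np, cv2
def snap(n): return robot.snapshot(n)
def ray(s,u,v,z):
    T=s["extrinsics"];R=T[:3,:3];c=-R.T@T[:3,3]
    d=R.T@np.array([(u-s["cx"])/s["fx"],(v-s["cy"])/s["fy"],1]);return c+d*(z-c[2])/d[2]
def proj(s,p):
    q=s["extrinsics"]@np.append(p,1);return np.array([s["fx"]*q[0]/q[2]+s["cx"],s["fy"]*q[1]/q[2]+s["cy"]])
def fit(loc,w):
    loc=np.array(loc,float);w=np.array(w)[:,:2];a=loc-loc.mean(0);b=w-w.mean(0)
    th=np.arctan2((a[:,0]*b[:,1]-a[:,1]*b[:,0]).sum(),(a*b).sum());c,s=np.cos(th),np.sin(th)
    R=np.array([[c,-s],[s,c]]);t=w.mean(0)-R@loc.mean(0);return th,t,(loc@R.T+t-w)
def tool(target,yaw=None):
    """tool-axis move to world xyz (before turning), and turn so that jaw axis lies along yaw (mod pi)"""
    from scipy.spatial.transform import Rotation as Ro
    o=robot.get_obs();R=Ro.from_euler("xyz",o["ee_rot"]).as_matrix()
    d=R.T@(np.array(target)-o["tool_pos"])
    print("tcp",o["tool_pos"].round(4),"rpy",o["ee_rot"].round(4),"w",o["width"].round(4),"j6",o["joint_positions"][5].round(3),"t",o["time"])
    print("tool move",d.round(4))
    if yaw is not None:
        cur=np.arctan2(R[1,1],R[0,1]);e=(yaw-cur+np.pi/2)%np.pi-np.pi/2
        print("turn about tool z",round(-e,4))
E
python3 - <<'E'
from h import *
s=snap("top")
f=lambda x,y,ox,oy:((x+.5)/6.5-.5+ox,(y+.5)/6.5-.5+oy)
r=[(288,153),(407,167),(638,199),(270,282),(505,312),(621,327)]
loc=[(31,84),(31,28),(31,-84),(-31,84),(-31,-28),(-31,-84)]
w=[ray(s,*f(*p,100,165),.018) for p in r]
th,t,e=fit(np.array(loc)/1e3,w);print("station",th,t,(e*1e3).round(1).tolist())
c,q=np.cos(th),np.sin(th);R=np.array([[c,-q],[q,c]])
for n,l in dict(bm28=(-.031,-.028),bm84=(-.031,-.084),b84=(-.031,.084),rear=(.031,-.028),piv=(0,.146),kfar=(.0448,.146),knear=(-.0448,.146)).items():
    p=R@l+t;print(n,p.round(4),np.hypot(*p).round(3))
print("knob px",(f(125,90,100,165)),ray(s,*f(125,90,100,165),.089))
k=[(135,75),(550,140),(520,360),(78,290)]
w=[ray(s,*f(*p,335,200),.014) for p in k]
print("tray",[x[:2].round(4) for x in w]);print(fit([(.055,.11),(.055,-.11),(-.055,-.11),(-.055,.11)],w))
for p in[(180,218),(312,232)]: print("flat~",ray(s,*f(*p,335,200),.02))
for p in[(175,185),(360,150),(266,214),(300,277),(480,325),(515,225)]:print(p,ray(s,p[0]/1.4,p[1]/1.4,.05).round(3))
E
```

```text
station -0.09746194223059315 [0.53065822 0.30848745] [[-0.1, -0.7], [-0.7, 0.5], [0.2, -0.3], [0.3, -0.2], [0.1, 0.5], [0.1, 0.2]]
bm28 [0.4971 0.2836] 0.572
bm84 [0.4916 0.2279] 0.542
b84 [0.508  0.3951] 0.644
rear [0.5588 0.2776] 0.624
piv [0.5449 0.4538] 0.709
kfar [0.5895 0.4494] 0.741
knear [0.5003 0.4582] 0.678
knob px (118.8076923076923, 178.42307692307693) [0.58863762 0.44820108 0.089     ]
tray [array([ 0.5194, -0.2712]), array([ 0.4943, -0.4725]), array([ 0.3882, -0.4591]), array([ 0.4152, -0.2458])]
(np.float64(-0.1366428936796267), array([ 0.45427945, -0.36212967]), array([[ 4.37539406e-03,  1.05299557e-02],
       [-5.53784570e-04, -6.11788708e-03],
       [-3.37571248e-03, -4.50560764e-03],
       [-4.45897014e-04,  9.35390369e-05]]))
flat~ [ 0.45103393 -0.29299901  0.02      ]
flat~ [ 0.44629494 -0.35651908  0.02      ]
(175, 185) [0.737 0.448 0.05 ]
(360, 150) [0.829 0.046 0.05 ]
(266, 214) [0.679 0.247 0.05 ]
(300, 277) [0.543 0.167 0.05 ]
(480, 325) [ 0.451 -0.228  0.05 ]
(515, 225) [ 0.674 -0.3    0.05 ]
```

```bash
python3 nudge.py '[[[0.094,-0.036,-0.011,0,0],[0.094,-0.036,-0.011,0,0],[0.094,-0.036,-0.011,0,0],[0.094,-0.036,-0.011,0,0],[0.094,-0.036,-0.011,0,0],[0.094,-0.036,-0.011,0,0],[0.094,-0.036,-0.011,0,0],[0.094,-0.036,-0.011,0,0],[0.094,-0.036,-0.011,0,0]]]'; python3 nudge.py '[[[0.06,0,0,0,-0.12],[0.06,0,0,0,-0.12],[0.06,0,0,0,-0.12],[0.06,0,0,0,-0.12],[0.06,0,0,0,-0.12],[0.06,0,0,0,-0.12],[0.06,0,0,0,-0.12],[0.06,0,0,0,-0.12],[0.06,0,0,0,-0.12],[0.06,0,0,0,-0.12],[0.06,0,0,0,-0.12],[0.06,0,0,0,-0.12],[0.06,0,0,0,0],[0.06,0,0,0,0]]]'
python3 - <<'E'
from h import *
s=snap("wrist");i=s["color"]
np.savez("pics/w1.npz",**s)
cv2.imwrite("pics/w1.png",i);tool((.449,-.325,.2),1.44)
E
```

```text
time: 0.9
tool_pos: [0.45, -0.3255, 0.2052]
ee_rot: [-3.141, -0.0, 1.571]
wrist_force: [0.1, 0.2, -0.0]
width: 0.094
finger_force: 0.0
time: 2.07
tool_pos: [0.4509, -0.3239, 0.2051]
ee_rot: [3.141, -0.001, 3.008]
wrist_force: [0.5, -0.2, 0.6]
width: 0.0599
finger_force: 0.0Traceback (most recent call last):
  File "<stdin>", line 4, in <module>
  File "h.py", line 18, in tool
    print("tcp",o["tool_pos"].round(4),"rpy",o["ee_rot"].round(4),"w",o["width"].round(4),"j6",o["joint_positions"][5].round(3),"t",o["time"])
                                                                      ^^^^^^^^^^^^^^^^
AttributeError: 'float' object has no attribute 'round'
```

View pics/w1.png

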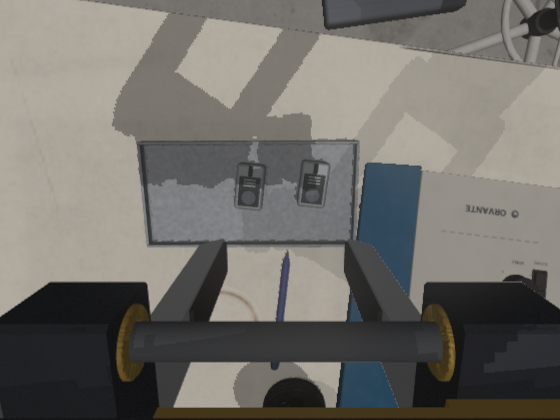

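The wrist view shows the tray outline with corners at about (138,141), (358,141), (357,246) and (150,246). The receivers are centred at about (250,187) and (314,184).

```bash
sed -i 's/o\["width"\].round(4)/round(o["width"],4)/' h.py
python3 - <<'E'
from h import *
s=dict(np.load("pics/w1.npz"));i=s["color"]
cv2.imwrite("pics/w1c.png",cv2.resize(i[135:250,130:365],None,fx=3.4,fy=3.4,interpolation=cv2.INTER_CUBIC))
T=s["extrinsics"];print("cam",-T[:3,:3].T@T[:3,3])
k=[(358,141),(138,141),(150,246),(357,246)]
w=[ray(s,*p,.014) for p in k];print([x[:2].round(4) for x in w])
print(fit([(-.055,.11),(-.055,-.11),(.055,-.11),(.055,.11)],w))
for c in[[(238,164),(266,164),(263,210),(236,208)],[(303,160),(330,162),(325,208),(299,205)]]:
    print(np.array([ray(s,*p,.021)[:2] for p in c]).round(4).tolist(),np.mean([ray(s,*p,.021)[:2] for p in c],0))
tool((.449,-.325,.2),1.44)
E
```

```text
cam [ 0.38277834 -0.31475803  0.3840281 ]
[array([ 0.4144, -0.2467]), array([ 0.3857, -0.4609]), array([ 0.4939, -0.4731]), array([ 0.5229, -0.2572])]
(np.float64(-0.12773117247754487), array([ 0.45421357, -0.35949642]), array([[-7.49099092e-04,  3.34971683e-03],
       [-6.30888233e-06, -6.85364510e-04],
       [ 8.82615278e-04, -2.48647892e-03],
       [-1.27207303e-04, -1.77873401e-04]]))
[[0.4203, -0.3663], [0.424, -0.3391], [0.4694, -0.3489], [0.4638, -0.3755]] [ 0.44435861 -0.35744152]
[[0.4249, -0.3028], [0.4303, -0.2769], [0.4757, -0.2867], [0.4691, -0.3123]] [ 0.45001224 -0.29466317]
tcp [ 0.4509 -0.3239  0.2052] rpy [ 3.1413e+00 -4.0000e-04  3.0080e+00] w 0.0597 j6 -2.162 t 2.1167
tool move [ 0.0018 -0.0013  0.0052]
turn about tool z -0.0028
```

View pics/w1c.png

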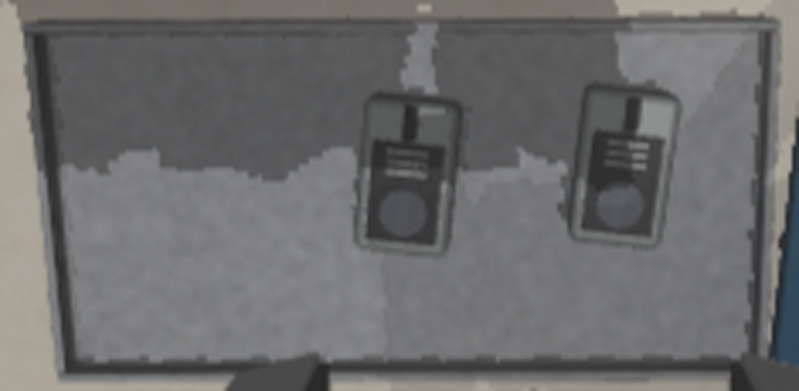

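```bash
python3 nudge.py '[[[0.05,0.002,-0.034,0,0],[0.05,0,0,0,0.08],[0.05,0,0,0.035,0],[0.05,0,0,0.035,0],[0.05,0,0,0.035,0],[0.05,0,0,0.035,0],[0.05,0,0,0.035,0],[0.05,0,0,0.01,0],[0.05,0,0,0.009,0],[0.05,0,0,0,0],[0.05,0,0,0,0]]]'; python3 -c "
from h import *
tool((.4444,-.3574,.011),1.36)"
```

```text
time: 3.03
tool_pos: [0.4456, -0.3584, 0.0132]
ee_rot: [-3.14, 0.002, 2.93]
wrist_force: [0.3, -0.3, 1.0]
width: 0.0497
finger_force: 0.0
tcp [ 0.4456 -0.3584  0.0132] rpy [-3.1401e+00  2.4000e-03  2.9302e+00] w 0.0497 j6 -2.136 t 3.0333
tool move [0.0014 0.0007 0.0022]
turn about tool z -0.0006
```

```bash
python3 nudge.py '[[[0.02,0,0,0.002,0],[0.02,0,0,0,0],[0.02,0,0,0,0],[0.02,0,0,0,0],[0.02,0,0,0,0],[0.02,0,0,0,0],[0.02,0,0,-0.01,0],[0.02,0,0,-0.03,0],[0.02,0,0,-0.04,0],[0.02,0,0,-0.04,0],[0.02,0,0,-0.04,0],[0.02,0,0,-0.03,0],[0.02,0,0,0,0]]]'; python3 -c "
from h import *
tool((.4971,.2836,.2),1.473)"
```

```text
time: 4.12
tool_pos: [0.447, -0.3598, 0.2089]
ee_rot: [-3.134, 0.013, 2.931]
wrist_force: [0.4, -0.7, -0.5]
width: 0.0274
finger_force: 30.0
tcp [ 0.447  -0.3598  0.2089] rpy [-3.1336  0.0128  2.9309] w 0.0274 j6 -2.137 t 4.1167
tool move [0.0857 0.6397 0.0027]
turn about tool z -0.113
```

```bash
python3 nudge.py '[[[0.02,0.0048,0.0355,0,0],[0.02,0.0048,0.0355,0,0],[0.02,0.0048,0.0355,0,0],[0.02,0.0048,0.0355,0,0],[0.02,0.0048,0.0355,0,0],[0.02,0.0048,0.0355,0,0],[0.02,0.0048,0.0355,0,0],[0.02,0.0048,0.0355,0,0],[0.02,0.0048,0.0355,0,0],[0.02,0.0048,0.0355,0,0],[0.02,0.0048,0.0355,0,0],[0.02,0.0048,0.0355,0,0],[0.02,0.0048,0.0355,0,0],[0.02,0.0048,0.0355,0,0],[0.02,0.0048,0.0355,0,0],[0.02,0.0048,0.0355,0,0],[0.02,0.0048,0.0355,0,0],[0.02,0.0048,0.0355,0,0],[0.02,0,0,0,-0.113],[0.02,0,0,0,0]]]'
python3 - <<'E'
from h import *
s=snap("wrist");cv2.imwrite("pics/w2.png",s["color"]);np.savez("pics/w2.npz",**s)
tool((.4971,.2836,.028),1.473)
E
```

```text
time: 5.78
tool_pos: [0.4928, 0.287, 0.1979]
ee_rot: [-3.14, -0.003, 3.049]
wrist_force: [0.3, -0.3, -1.0]
width: 0.0278
finger_force: 30.0
tcp [0.493  0.2859 0.1982] rpy [-3.1399e+00 -2.1000e-03  3.0435e+00] w 0.0272 j6 -1.046 t 5.8333
tool move [-0.0046 -0.0016  0.1702]
turn about tool z -0.0003
```

View pics/w2.png

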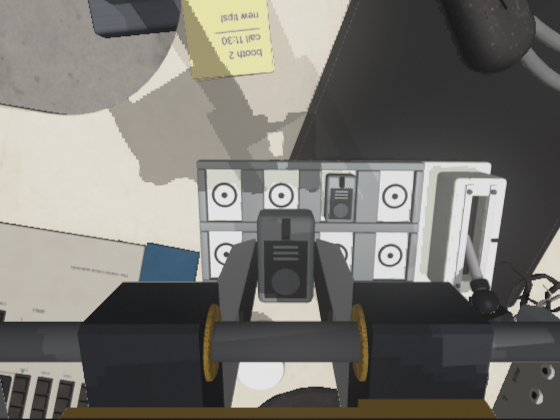

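The held receiver is at corners of about (258,210), (314,210), (310,300) and (262,300). The rings used for refining the station pose are at (224,195), (281,195), (395,196) and (390,255).

Run:
```python
from h import *
s=dict(np.load("pics/w2.npz"))
r=[(224,195),(281,195),(395,196),(390,255)];loc=np.array([(-31,-84),(-31,-28),(-31,84),(31,84)])/1e3
w=[ray(s,*p,.018) for p in r];th,t,e=fit(loc,w);print(th,t,(e*1e3).round(1).tolist())
c,q=np.cos(th),np.sin(th);R=np.array([[c,-q],[q,c]])
print("bays",[ (R@l+t).round(4).tolist() for l in[(-.031,-.028),(-.031,-.084),(.031,-.028)]])
for z in(.206,.208):
  k=np.array([ray(s,*p,z)[:2] for p in[(258,210),(314,210),(310,300),(262,300)]]);print(k.round(4).tolist(),k.mean(0), (np.linalg.norm(k[1]-k[0])+np.linalg.norm(k[2]-k[3]))/2,np.linalg.norm(k[3]-k[0]))
```

```text
-0.09781470299817958 [0.53111236 0.30702228] [[-0.1, 0.3], [0.2, 0.0], [-0.2, -0.4], [0.1, 0.0]]
bays [[0.4975, 0.2822], [0.4921, 0.2265], [0.5592, 0.2761]]
[[0.4655, 0.2766], [0.468, 0.3031], [0.5144, 0.2976], [0.5122, 0.2735]] [0.49001697 0.28772413] 0.025376504453688595 0.046747343692937295
[[0.4651, 0.2768], [0.4675, 0.303], [0.5133, 0.2976], [0.5112, 0.2738]] [0.48925318 0.28779385] 0.025079539434899017 0.04620028939617756
```

```bash
python3 nudge.py '[[[0.02,-0.0076,-0.0024,0.03,0],[0.02,0,0,0.035,0],[0.02,0,0,0.035,0],[0.02,0,0,0.03,0],[0.02,0,0,0.018,0],[0.02,0,0,0,0],[0.02,0,0,0,0],[0.02,0,0,0,0],[0.02,0,0,0,0]]]'
python3 - <<'E'
from h import *
s=snap("side");cv2.imwrite("pics/s2.png",cv2.resize(s["color"][150:215,245:315],None,fx=8,fy=8,interpolation=cv2.INTER_CUBIC))
s=snap("wrist");cv2.imwrite("pics/w3.png",s["color"])
tool((.5003,.2828,.028),1.473)
E
```

```text
time: 6.58
tool_pos: [0.5028, 0.2826, 0.0542]
ee_rot: [3.139, 0.004, 3.042]
wrist_force: [0.3, -0.1, -0.5]
width: 0.0277
finger_force: 30.0
tcp [0.5026 0.2827 0.0539] rpy [3.1396 0.0037 3.0431] w 0.0279 j6 -1.058 t 6.6833
tool move [ 0.0023 -0.0002  0.0258]
turn about tool z -0.0007
```

View pics/w3.png

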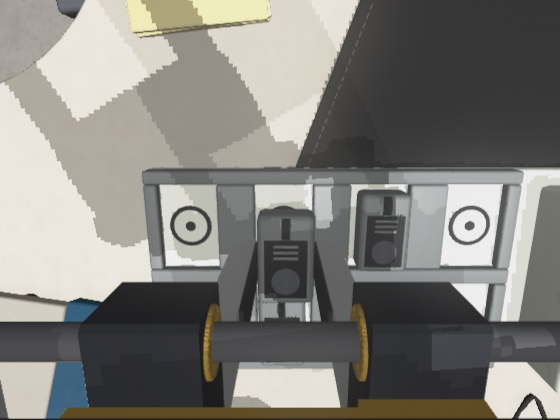

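The held receiver is above the bay, with its top spanning rows about 209–300 and columns 258–315. The front rings are at (191,225) and (469,225).

Run:
```python
from h import *
s=snap("wrist")
a=ray(s,191,225,.018);b=ray(s,469,225,.018);print("rings",a,b,"bay-28",a+(b-a)/3)
k=np.array([ray(s,*p,.063)[:2] for p in[(258,210),(315,210),(311,300),(262,300)]]);print(k.round(4).tolist(),k.mean(0))
print(np.linalg.norm(k[3]-k[0]))
tool((.5003,.2828,.028),1.473)
```

```text
rings [0.49121715 0.22698206 0.018     ] [0.50772317 0.39366505 0.018     ] bay-28 [0.49671915 0.28254306 0.018     ]
[[0.4749, 0.2726], [0.4775, 0.2993], [0.5238, 0.2937], [0.5214, 0.2692]] [0.49940007 0.28370019]
0.04657351444063914
tcp [0.5023 0.2827 0.0534] rpy [3.1400e+00 3.1000e-03 3.0433e+00] w 0.0276 j6 -1.058 t 6.7333
tool move [ 0.0021 -0.0001  0.0254]
turn about tool z -0.0005
```

```bash
python3 nudge.py '[[[0.02,0.0025,-0.001,0,0],[0.02,0,0,0.01,0],[0.02,0,0,0.008,0],[0.02,0,0,0.006,0],[0.02,0,0,0,0],[0.02,0,0,0,0],[0.02,0,0,0,0]]]'
```

```text
time: 7.32
tool_pos: [0.4983, 0.2815, 0.0269]
ee_rot: [-3.141, -0.001, 3.044]
wrist_force: [-0.5, -0.1, 0.3]
width: 0.0277
finger_force: 30.0
```

```bash
python3 nudge.py '[[[0.042,0,0,0,0],[0.042,0,0,0,0],[0.042,0,0,0,0],[0.042,0,0,0,0],[0.042,0,0,-0.02,0],[0.042,0,0,-0.04,0],[0.042,0,0,-0.04,0],[0.05,0,0,-0.04,0],[0.05,0,0,-0.035,0],[0.05,0,0,0,0]]]'
python3 - <<'E'
from h import *
s=snap("top");cv2.imwrite("pics/t3.png",cv2.resize(s["color"][200:265,335:430],None,fx=6.5,fy=6.5,interpolation=cv2.INTER_CUBIC))
s=snap("wrist");cv2.imwrite("pics/w4.png",s["color"])
tool((.450,-.2947,.2),1.36)
E
```

```text
time: 8.15
tool_pos: [0.5022, 0.2832, 0.2128]
ee_rot: [3.133, 0.015, 3.044]
wrist_force: [-0.6, 0.7, 2.1]
width: 0.0498
finger_force: 0.0
tcp [0.4996 0.2821 0.2051] rpy [3.139  0.0046 3.0438] w 0.0498 j6 -1.058 t 8.25
tool move [-0.0069 -0.5789  0.0036]
turn about tool z 0.113
```

View pics/w4.png

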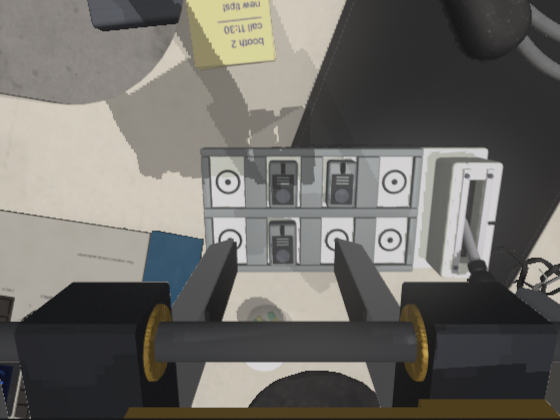

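The receiver is seated in front bay -28 at (283,181). I'm going back for the second one.

```bash
python3 nudge.py '[[[0.05,0,-0.0362,0,0],[0.05,0,-0.0362,0,0],[0.05,0,-0.0362,0,0],[0.05,0,-0.0362,0,0],[0.05,-0.001,-0.0362,0,0],[0.05,-0.001,-0.0362,0,0],[0.05,-0.001,-0.0362,0,0],[0.05,-0.001,-0.0362,0,0],[0.05,-0.001,-0.0362,0,0],[0.05,-0.001,-0.0362,0,0],[0.05,-0.001,-0.0362,0,0],[0.05,0,-0.0362,0,0],[0.05,0,-0.0362,0,0],[0.05,0,-0.0362,0,0],[0.05,0,-0.0362,0,0],[0.05,0,-0.0362,0,0],[0.05,0,0,0,0.113],[0.05,0,0,0,0],[0.05,0,0,0,0]]]'
python3 - <<'E'
from h import *
s=snap("wrist");cv2.imwrite("pics/w5.png",s["color"]);np.savez("pics/w5.npz",**s)
tool((.450,-.2947,.012),1.36)
E
```

```text
time: 9.83
tool_pos: [0.4481, -0.295, 0.2001]
ee_rot: [3.139, -0.004, 2.933]
wrist_force: [-0.8, 0.1, 0.3]
width: 0.0501
finger_force: 0.0
tcp [ 0.4485 -0.2945  0.2007] rpy [ 3.1397e+00 -2.8000e-03  2.9336e+00] w 0.0497 j6 -2.05 t 9.8833
tool move [-0.0021 -0.0002  0.1887]
turn about tool z 0.0028
```

View pics/w5.png

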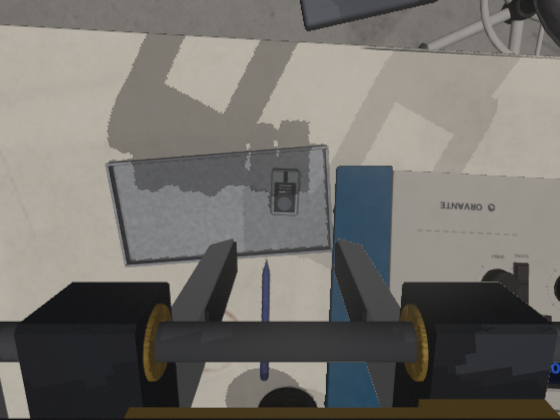

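Run:
```python
from h import *
s=dict(np.load("pics/w5.npz"))
k=np.array([ray(s,*p,.021)[:2] for p in[(272,170),(299,170),(297,215),(271,215)]]);print(k.round(4).tolist(),k.mean(0))
w=[ray(s,*p,.014)[:2] for p in[(328,146),(108,163),(126,265),(331,248)]];print(fit([(-.055,.11),(-.055,-.11),(.055,-.11),(.055,.11)],w))
m=k.mean(0);tool((*m,.012),1.36)
```

```text
[[0.4259, -0.3028], [0.4313, -0.2773], [0.4751, -0.2882], [0.4697, -0.3135]] [ 0.45049702 -0.2954511 ]
(np.float64(-0.1314672131181541), array([ 0.45337932, -0.35993671]), array([[-0.00194319,  0.00126667],
       [-0.00221215, -0.00252108],
       [ 0.00078279, -0.00146766],
       [ 0.00337255,  0.00272207]]))
tcp [ 0.4485 -0.2945  0.2007] rpy [ 3.1397e+00 -2.8000e-03  2.9336e+00] w 0.0497 j6 -2.05 t 9.8833
tool move [-0.0027 -0.0009  0.1887]
turn about tool z 0.0028
```

```bash
python3 nudge.py '[[[0.05,0,-0.001,0.03,0],[0.05,0,0,0.035,0],[0.05,0,0,0.035,0],[0.05,0,0,0.035,0],[0.05,0,0,0.035,0],[0.05,0,0,0.01,0],[0.05,0,0,0.008,0],[0.05,0,0,0,0],[0.05,0,0,0,0],[0.05,0,0,0,0]]]'
```

```text
time: 10.72
tool_pos: [0.4505, -0.2976, 0.0172]
ee_rot: [-3.139, 0.004, 2.932]
wrist_force: [0.5, 0.2, -0.6]
width: 0.0499
finger_force: 0.0
```

```bash
python3 nudge.py '[[[0.02,0,0,0,0],[0.02,0,0,0,0],[0.02,0,0,0,0],[0.02,0,0,0,0],[0.02,0,0,0,0],[0.02,0,0,-0.01,0],[0.02,0,0,-0.03,0],[0.02,0,0,-0.04,0],[0.02,0,0,-0.04,0],[0.02,0,0,-0.04,0],[0.02,0,0,-0.03,0],[0.02,0,0,0,0],[0.02,0,0,0,0]]]'; python3 -c "
from h import *
tool((.4921,.2270,.2),1.473)"
```

```text
time: 11.8
tool_pos: [0.4496, -0.2973, 0.2076]
ee_rot: [-3.139, 0.005, 2.931]
wrist_force: [0.2, -0.1, -0.9]
width: 0.0277
finger_force: 30.0
tcp [ 0.4496 -0.2973  0.2076] rpy [-3.1389  0.0052  2.9307] w 0.0277 j6 -2.049 t 11.8
tool move [0.0683 0.5216 0.0058]
turn about tool z -0.1131
```

```bash
python3 nudge.py '[[[0.02,0.0045,0.0348,0,0],[0.02,0.0045,0.0348,0,0],[0.02,0.0045,0.0348,0,0],[0.02,0.0045,0.0348,0,0],[0.02,0.0045,0.0348,0,0],[0.02,0.0045,0.0348,0,0],[0.02,0.0045,0.0348,0,0],[0.02,0.0045,0.0348,0,0],[0.02,0.0045,0.0348,0,0],[0.02,0.0045,0.0348,0,0],[0.02,0.0045,0.0348,0,0],[0.02,0.0045,0.0348,0,0],[0.02,0.0045,0.0348,0,0],[0.02,0.0045,0.0348,0,0],[0.02,0.0045,0.0348,0,0],[0.02,0,0,0,-0.113],[0.02,0,0,0,0],[0.02,0,0,0,0]]]'; python3 -c "
from h import *
tool((.4940,.2270,.058),1.473)"
```

```text
time: 13.3
tool_pos: [0.4909, 0.2278, 0.2022]
ee_rot: [-3.139, -0.004, 3.042]
wrist_force: [-0.1, 0.7, -0.8]
width: 0.0274
finger_force: 30.0
tcp [0.4909 0.2278 0.2022] rpy [-3.1392 -0.0038  3.042 ] w 0.0274 j6 -1.141 t 13.3
tool move [-3.700e-03 -1.000e-04  1.442e-01]
turn about tool z -0.0017
```

```bash
python3 nudge.py '[[[0.02,-0.002,-0.0005,0.03,0],[0.02,0,0,0.035,0],[0.02,0,0,0.035,0],[0.02,0,0,0.03,0],[0.02,0,0,0.014,0],[0.02,0,0,0,0],[0.02,0,0,0,0],[0.02,0,0,0,0],[0.02,0,0,0,0]]]'
python3 - <<'E'
from h import *
s=snap("wrist");cv2.imwrite("pics/w6.png",s["color"]);np.savez("pics/w6.npz",**s)
tool((.4940,.2270,.03),1.473)
E
```

```text
time: 14.05
tool_pos: [0.4954, 0.2274, 0.0627]
ee_rot: [3.14, 0.004, 3.042]
wrist_force: [0.1, -0.0, 0.2]
width: 0.0274
finger_force: 30.0
tcp [0.4954 0.2275 0.0627] rpy [3.14   0.0038 3.0428] w 0.0276 j6 -1.145 t 14.1
tool move [ 0.0015 -0.0007  0.0327]
turn about tool z -0.001
```

View pics/w6.png

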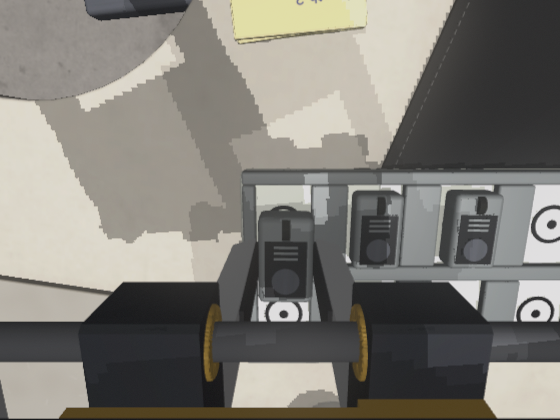

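The held receiver is above bay -84, with its top at about columns 258–314 and rows 211–300. The rear rings are at (284,313) and (535,313), and the front +84 ring is at (551,224).

Run:
```python
from h import *
s=dict(np.load("pics/w6.npz"))
w=[ray(s,*p,.018) for p in[(284,313),(535,313),(551,224)]];th,t,e=fit(np.array([(31,-84),(31,84),(-31,84)])/1e3,w);print(th,t,(e*1e3).round(1).tolist())
c,q=np.cos(th),np.sin(th);R=np.array([[c,-q],[q,c]]);print("bay-84",R@(-.031,-.084)+t)
k=np.array([ray(s,*p,.068)[:2] for p in[(258,211),(314,211),(310,300),(261,300)]]);print(k.round(4).tolist(),k.mean(0))
```

```text
-0.09935112062088586 [0.5306658  0.30733587] [[0.0, -0.3], [0.0, 0.1], [-0.1, 0.2]]
bay-84 [0.4914869  0.22682492]
[[0.4692, 0.2168], [0.4719, 0.2437], [0.5187, 0.2379], [0.5162, 0.2129]] [0.49401604 0.22781217]
```

```bash
python3 nudge.py '[[[0.02,0.0023,-0.001,0,0],[0.02,0,0,0.012,0],[0.02,0,0,0.01,0],[0.02,0,0,0.01,0],[0.02,0,0,0,0],[0.02,0,0,0,0],[0.02,0,0,0,0],[0.02,0,0,0,0]]]'
```

```text
time: 14.77
tool_pos: [0.4912, 0.2265, 0.0277]
ee_rot: [-3.141, -0.001, 3.044]
wrist_force: [-0.1, -0.4, -0.8]
width: 0.0279
finger_force: 30.0
```

```bash
python3 nudge.py '[[[0.042,0,0,0,0],[0.042,0,0,0,0],[0.042,0,0,0,0],[0.042,0,0,0,0],[0.042,0,0,-0.02,0],[0.042,0,0,-0.04,0],[0.042,0,0,-0.04,0],[0.04,0,0,-0.04,0],[0.04,0,0,-0.03,0],[0.04,0,0,0,0],[0.04,0,0,0,0]]]'
python3 - <<'E'
from h import *
s=snap("wrist");cv2.imwrite("pics/w7.png",s["color"])
tool((.589,.449,.2),-.098)
E
```

```text
time: 15.68
tool_pos: [0.4928, 0.227, 0.2013]
ee_rot: [3.139, 0.005, 3.044]
wrist_force: [0.6, -0.3, 0.0]
width: 0.04
finger_force: 0.0
tcp [0.4916 0.2266 0.1986] rpy [3.1413e+00 8.0000e-04 3.0438e+00] w 0.0401 j6 -1.146 t 15.7333
tool move [-0.0752  0.2308 -0.0012]
turn about tool z -1.5706
```

View pics/w7.png

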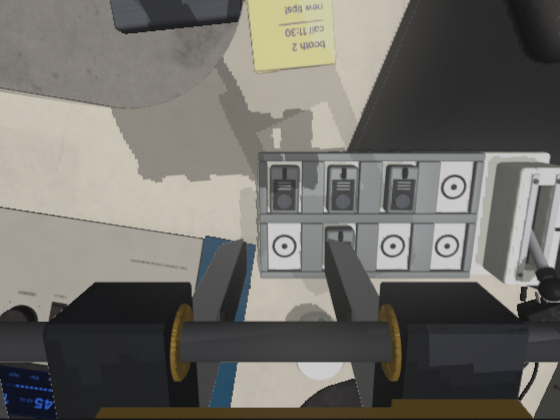

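Both flat receivers are seated in the front row at (285,188) and (342,188). Before I go to the lever I need to check its clearance to the monitor.

Run:
```python
from h import *
t=snap("top");s=snap("side")
P=lambda s:np.diag([1,1,1.])@np.array([[s["fx"],0,s["cx"]],[0,s["fy"],s["cy"]],[0,0,1]])@s["extrinsics"][:3]
for a,b in[((175,185),(462,187)),((145,108),(492,100)),((360,150),(520,270))]:
    X=cv2.triangulatePoints(P(t),P(s),np.array(a)/1.4,np.array(b)/1.4)[:,0];X=X[:3]/X[3];print(X.round(3),proj(t,X)*1.4,proj(s,X)*1.4)
```

```text
[0.715 0.415 0.165] [175.12019404 183.30742216] [460.33355977 187.2765835 ]
[0.788 0.411 0.389] [144.50461573 112.03369127] [495.66161951  99.19257157]
[0.807 0.044 0.128] [359.96960314 150.2642071 ] [520.32845384 269.93360786]
```

```bash
python3 nudge.py '[[[0.04,-0.0107,0.033,0,0],[0.04,-0.0107,0.033,0,0],[0.04,-0.0107,0.033,0,0],[0.04,-0.0107,0.033,0,0],[0.04,-0.0107,0.033,0,0],[0.04,-0.0107,0.033,0,0],[0.04,-0.0107,0.033,0,0],[0.04,0,0,0,0.1],[0.04,0,0,0,0.0],[0.04,0,0,0,0]]]'; python3 nudge.py '[[[0.04,0,0,0,0.1208],[0.04,0,0,0,0.1208],[0.04,0,0,0,0.1208],[0.04,0,0,0,0.1208],[0.04,0,0,0,0.1208],[0.04,0,0,0,0.1208],[0.04,0,0,0,0.1208],[0.04,0,0,0,0.1208],[0.04,0,0,0,0.1208],[0.04,0,0,0,0.1208],[0.04,0,0,0,0.1208],[0.04,0,0,0,0.1208],[0.04,0,0,0,0],[0.04,0,0,0,0]]]'
python3 - <<'E'
from h import *
tool((.589,.449,.082),-.098)
s=snap("wrist");cv2.imwrite("pics/w8.png",s["color"]);np.savez("pics/w8.npz",**s);print(proj(s,np.array([.589,.449,.089])))
E
```

```text
time: 16.67
tool_pos: [0.5879, 0.4488, 0.1951]
ee_rot: [-3.138, -0.004, 2.946]
wrist_force: [0.3, -0.3, -0.8]
width: 0.0397
finger_force: 0.0
time: 17.83
tool_pos: [0.5885, 0.448, 0.1993]
ee_rot: [3.141, -0.0, 1.497]
wrist_force: [-0.2, 0.7, -0.0]
width: 0.0398
finger_force: 0.0
tcp [0.5885 0.448  0.1993] rpy [ 3.1410e+00 -2.0000e-04  1.4974e+00] w 0.0398 j6 0.648 t 17.8333
tool move [0.001  0.0004 0.1173]
turn about tool z 0.0246
[285.34693287 205.20822018]
```

```bash
python3 nudge.py '[[[0.04,0.001,0.0004,0.03,0.025],[0.04,0,0,0.035,0],[0.04,0,0,0.02,0],[0.04,0,0,0.015,0],[0.04,0,0,0.013,0],[0.04,0,0,0,0],[0.04,0,0,0,0],[0.04,0,0,0,0]]]'; python3 -c "
from h import *
tool((.5449,.4538,.1),-.098)"
```

```text
time: 18.55
tool_pos: [0.5899, 0.4505, 0.0874]
ee_rot: [3.139, -0.002, 1.47]
wrist_force: [0.0, 0.3, 1.4]
width: 0.0399
finger_force: 0.0
tcp [0.5899 0.4505 0.0874] rpy [ 3.1392e+00 -1.8000e-03  1.4698e+00] w 0.0399 j6 0.677 t 18.55
tool move [-0.0013 -0.0451 -0.0127]
turn about tool z -0.003
```

```bash
python3 nudge.py '[[[0.04,-0.001,0,0.005,0],[0.024,0,0,0,0],[0.024,0,0,0,0],[0.024,0,0,0,0],[0.024,0,0,0,0],[0.024,0,0,0,0]]]'
python3 - <<'E'
from h import *
tool((.5449,.4538,.1),-.098);o=robot.get_obs();print(o["wrist_force"],o["finger_force"])
E
```

```text
time: 19.05
tool_pos: [0.5889, 0.4493, 0.0808]
ee_rot: [-3.141, -0.0, 1.469]
wrist_force: [-1.3, -0.0, 0.9]
width: 0.0243
finger_force: 0.5
tcp [0.5889 0.4493 0.0808] rpy [-3.1414e+00 -2.0000e-04  1.4693e+00] w 0.0243 j6 0.677 t 19.05
tool move [ 0.0001 -0.0442 -0.0192]
turn about tool z -0.0035
[-1.26813161 -0.03144483  0.92930679] 0.4731718450784683
```

```bash
python3 nudge.py '[[[0.024,0,-0.009,-0.0066,0],[0.024,0,-0.009,-0.0047,0],[0.024,0,-0.009,-0.0032,0],[0.024,0,-0.009,-0.0018,0],[0.024,0,-0.0085,-0.0006,0],[0.024,0,0,0,0],[0.024,0,0,0,0],[0.024,0,0,0,0],[0.024,0,0,0,0]]]'
python3 - <<'E'
from h import *
tool((.5449,.4538,.1),-.098);o=robot.get_obs();print(o["wrist_force"],o["finger_force"])
s=snap("top");np.savez("pics/t9.npz",**s);i=s["color"]
for th in(-.1,0,.1,.2,.72):
    c,q=np.cos(-.0977),np.sin(-.0977);p=[.5449+.068*np.sin(th)*c,.4538+.068*np.sin(th)*q,.038+.068*np.cos(th)];print(th,proj(s,np.array(p)).round(1))
E
```

```text
time: 19.8
tool_pos: [0.5444, 0.4536, 0.0966]
ee_rot: [-3.14, 0.001, 1.469]
wrist_force: [1.2, 0.4, -0.8]
width: 0.0238
finger_force: 0.0
tcp [0.5444 0.4536 0.0966] rpy [-3.1404e+00  8.0000e-04  1.4693e+00] w 0.0238 j6 0.716 t 19.8
tool move [ 0.0003  0.0005 -0.0034]
turn about tool z -0.0035
[ 1.15176013  0.35460764 -0.81534111] 0.0
-0.1 [114.2 194.7]
0 [114.5 192.4]
0.1 [114.9 190.1]
0.2 [115.3 187.9]
0.72 [118.4 178.1]
```

```bash
python3 nudge.py '[[[0.04,0,0,0,0],[0.04,0,0,0,0],[0.04,0,0,0,0],[0.04,0,0,-0.02,0],[0.04,0,0,-0.03,0],[0.04,0,0,-0.04,0],[0.04,0,0,0,0],[0.04,0,0,0,0],[0.04,0,0,0,0],[0.04,0,0,0,0],[0.04,0,0,0,0],[0.04,0,0,0,0],[0.04,0,0,0,0],[0.04,0,0,0,0],[0.04,0,0,0,0],[0.04,0,0,0,0],[0.04,0,0,0,0],[0.04,0,0,0,0],[0.04,0,0,0,0],[0.04,0,0,0,0]]]'
python3 - <<'E'
from h import *
tool((.5449,.4538,.1),-.098)
s=snap("wrist");np.savez("pics/w9.npz",**s);i=s["color"]
g=cv2.cvtColor(i,cv2.COLOR_BGR2GRAY)
for th in(-.2,-.1,0,.1,.2):
    c,q=np.cos(-.0977),np.sin(-.0977);p=[.5449+.068*np.sin(th)*c,.4538+.068*np.sin(th)*q,.038+.068*np.cos(th)];print(th,proj(s,np.array(p)).round(1))
u,v=proj(s,np.array([.5449,.4538,.106])).astype(int)
m=(g<45).astype(np.uint8)
print(u,v)
for y in range(v-60,min(v+60,415),6): print(y,''.join('#' if m[y,x] else '.' for x in range(u-75,u+75,2)))
E
```

```text
time: 21.52
tool_pos: [0.5447, 0.4537, 0.1875]
ee_rot: [3.141, -0.0, 1.469]
wrist_force: [0.0, 0.2, 0.0]
width: 0.0403
finger_force: 0.0
tcp [0.5447 0.4537 0.1875] rpy [ 3.1414e+00 -1.0000e-04  1.4692e+00] w 0.0403 j6 0.716 t 21.5167
tool move [0.0001 0.0001 0.0875]
turn about tool z -0.0036
-0.2 [266.4 215.1]
-0.1 [275.6 215.4]
0 [284.9 215.5]
0.1 [294.3 215.3]
0.2 [303.5 215. ]
284 215
155 ...........................................................................
161 ...........................................................................
167 ...........................................................................
173 ...........................................................................
179 ...........................................................................
185 ...........................................................................
191 ...........................................................................
197 ...........................................................................
203 .................................................................
[... 190 characters left out ...]
............................................................
227 ...........................................................................
233 ...........................................................................
239 ...........................................................................
245 ...........................................................................
251 ##.........................................................................
257 ##.........................................................................
263 ...........................................................................
269 .............###...........................................................
```

Run:
```python
import numpy as np,cv2
a=np.load("pics/w8.npz")["color"];b=np.load("pics/w9.npz")["color"]
cv2.imwrite("pics/lev.png",np.hstack([a[110:330,90:470],b[110:330,90:470]]))
```

```text
(no output)
```

View pics/lev.png

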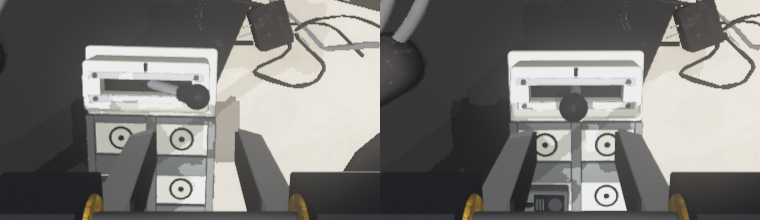

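The knob now stands upright, at crop (573,106) or image x 283 against a predicted 284.9 for off. I'll wait over five seconds.

```bash
for k in 1 2 3; do python3 nudge.py '[[[0.04,0,0,0,0],[0.04,0,0,0,0],[0.04,0,0,0,0],[0.04,0,0,0,0],[0.04,0,0,0,0],[0.04,0,0,0,0],[0.04,0,0,0,0],[0.04,0,0,0,0],[0.04,0,0,0,0],[0.04,0,0,0,0],[0.04,0,0,0,0],[0.04,0,0,0,0],[0.04,0,0,0,0],[0.04,0,0,0,0],[0.04,0,0,0,0],[0.04,0,0,0,0],[0.04,0,0,0,0],[0.04,0,0,0,0],[0.04,0,0,0,0],[0.04,0,0,0,0]]]' | head -1; done
python3 nudge.py '[[[0.04,0,0,0.03,0],[0.04,0,0,0.03,0],[0.04,0,0,0.02,0],[0.04,0,0,0.008,0],[0.04,0,0,0,0],[0.04,0,0,0,0],[0.026,0,0,0,0],[0.026,0,0,0,0],[0.026,0,0,0,0],[0.026,0,0,0,0]]]'; python3 -c "
from h import *
tool((.5003,.4582,.083),-.098)"
```

```text
time: 23.23
time: 24.9
time: 26.57
time: 27.4
tool_pos: [0.5453, 0.4541, 0.101]
ee_rot: [3.14, -0.002, 1.469]
wrist_force: [-0.6, 0.1, 0.0]
width: 0.0262
finger_force: 0.0
tcp [0.5453 0.4541 0.101 ] rpy [ 3.1396e+00 -1.6000e-03  1.4692e+00] w 0.0262 j6 0.716 t 27.4
tool move [-0.0005 -0.0452  0.0179]
turn about tool z -0.0036
```

```bash
python3 nudge.py '[[[0.026,0,-0.0095,0.0006,0],[0.026,0,-0.0095,0.0018,0],[0.026,0,-0.0095,0.0032,0],[0.026,0,-0.0095,0.0047,0],[0.026,0,-0.009,0.0066,0],[0.026,0,0,0,0],[0.026,0,0,0,0],[0.026,0,0,0,0]]]'; python3 nudge.py '[[[0.04,0,0,0,0],[0.04,0,0,0,0],[0.04,0,0,0,0],[0.04,0,0,-0.02,0],[0.04,0,0,-0.03,0],[0.04,0,0,-0.04,0],[0.04,0,0,-0.03,0],[0.04,0,0,0,0],[0.04,0,0,0,0]]]'
python3 - <<'E'
from h import *
s=snap("wrist");np.savez("pics/w10.npz",**s)
c,q=np.cos(-.0977),np.sin(-.0977)
i=s["color"];g=cv2.cvtColor(i,cv2.COLOR_BGR2GRAY)
for th in(-.72,-.6,0):
    p=proj(s,np.array([.5449+.068*np.sin(th)*c,.4538+.068*np.sin(th)*q,.038+.068*np.cos(th)]));u,v=p.astype(int);print(th,p.round(1))
    if th==-.72:
        for y in range(v-40,v+40,5): print(y,u-90,' '.join('%3d'%g[y,x] for x in range(u-90,u+110,6)))
tool((.559,.2773,.1),1.473)
E
```

```text
time: 28.07
tool_pos: [0.4978, 0.4588, 0.0829]
ee_rot: [3.141, -0.001, 1.47]
wrist_force: [1.6, 0.6, 1.8]
width: 0.0261
finger_force: 1.3
time: 28.82
tool_pos: [0.4986, 0.4592, 0.2055]
ee_rot: [3.138, -0.004, 1.469]
wrist_force: [-1.0, -0.4, -0.6]
width: 0.04
finger_force: 0.0
-0.72 [286.4 206.2]
166 196  56  57  56  58  57  55  54  56  59  60  62  64 231 236 237 237 237 237 237 237 237 237 237 237 237 237 237 237 237 237 237 237 237 236
171 196  56  56  58  57  54  55  55  57  59  61  63  66 230 237 136 137 138 140 140 141 142 142 144 144 144 145 146 146 147 148 148 149 179 234
176 196  56  57  57  53  53  54  56  57  59  62  64  66 230 179 227 228 229 230 231 231 232 232 232 232 233 231 234 234 234 237 235 235 236 236
181 196  56  56  53  54  53  55  58  60  59  62  67  70 236 171 237 237 237 237 237 237 237 237 237 237 237 237 238 237 238 238 238 238 238 238
186 196  56  55  52  53  53  58  59  61  64  65  68  70 237 197 234 218 210 222 223 223 221 223 220 218 219 222 220 216 224 221 218 215 205 236
191 196  56  52  53  54  56  58  59  61  64  65  68  71 237 203 234 130 224 225 22
[... 994 characters left out ...]
206 215 185 179 179 179 197 200 234 223 219 219 218 217 218 218 216 217 230
231 196  38  37  38  40  42  41  42  47  48  50  56  58 121 105 129 131 131 112 114 115 116 133 133 133 189 189 188 188 188 187 187 187 182 210
236 196  38  40  38  39  41  42  43  46  47  49  51  58 120 117 197 198 169 215 171 189 201 205 132 141 225 228 227 230 230 229 229 232 185 224
241 196  37  39  39  39  40  42  91 113  45  50  51  53 117 124 221 192 146 200  87 224 224 224 101 113 210 237 130 213 118 238 238 238 184 227
-0.6 [294.5 207.6]
0 [344.5 211. ]
tcp [0.4978 0.4585 0.2026] rpy [-3.1415e+00 -3.0000e-04  1.4693e+00] w 0.0397 j6 0.762 t 28.8667
tool move [-0.1741  0.0793  0.1025]
turn about tool z 1.5671
```

Run:
```python
from h import *
c,q=np.cos(-.0977),np.sin(-.0977)
for f in("w8","w9","w10"):
    s=dict(np.load(f"pics/{f}.npz"));g=cv2.cvtColor(s["color"],cv2.COLOR_BGR2GRAY)
    m=((g<88)).astype(np.uint8);m[:,:265]=0;m[:,320:]=0;m[:185]=0;m[235:]=0
    m=cv2.morphologyEx(m,cv2.MORPH_OPEN,cv2.getStructuringElement(cv2.MORPH_ELLIPSE,(17,17)))
    n,l,st,ce=cv2.connectedComponentsWithStats(m);print(f,st[1:].tolist(),ce[1:].round(1).tolist())
    for th in(-.72,-.66,-.6,0,.66,.72):print(th,proj(s,np.array([.5449+.068*np.sin(th)*c,.4538+.068*np.sin(th)*q,.038+.068*np.cos(th)])).round(1),end=' ')
    print()
```

```text
w8 [[267, 193, 18, 19, 258]] [[275.7, 202.2]]
-0.72 [173.6 202. ] -0.66 [176.7 202.8] -0.6 [180.  203.6] 0 [226.6 208.4] 0.66 [282.  205.3] 0.72 [286.  204.7] 
w9 [] []
-0.72 [226.7 210.1] -0.66 [230.3 210.9] -0.6 [234.2 211.7] 0 [284.9 215.5] 0.66 [339.6 210.5] 0.72 [343.2 209.7] 
w10 [[288, 195, 18, 19, 254]] [[296.8, 204.0]]
-0.72 [286.4 206.2] -0.66 [290.3 207. ] -0.6 [294.5 207.6] 0 [344.5 211. ] 0.66 [393.1 206.5] 0.72 [396.  205.8]
```

```bash
python3 nudge.py '[[[0.034,0,0,0.035,0],[0.034,0,0,0.035,0],[0.034,0,0,0.03,0],[0.034,0,0,0.019,0],[0.034,0,0,0,0],[0.034,0,0,0,0],[0.026,0,0,0,0],[0.026,0,0,0,0],[0.026,0,0,0,0],[0.026,0,-0.001,0,0],[0.026,0,-0.001,0,0],[0.026,0,-0.001,0,0],[0.026,0,0,0,0],[0.026,0,0,0,0]]]'
```

```text
time: 30.03
tool_pos: [0.4973, 0.4584, 0.0834]
ee_rot: [3.137, -0.001, 1.468]
wrist_force: [8.7, -0.9, -3.7]
width: 0.0258
finger_force: 3.7
```

The 8.7 N reaction shows the lever is against its front stop. Next is the rear receiver.

```bash
python3 nudge.py '[[[0.034,0,0.003,0,0],[0.04,0,0,0,0],[0.04,0,0,0,0],[0.04,0,0,-0.02,0],[0.04,0,0,-0.03,0],[0.04,0,0,-0.04,0],[0.04,0,0,-0.03,0],[0.05,-0.029,0.0132,0,0],[0.05,-0.029,0.0132,0,0],[0.05,-0.029,0.0132,0,0],[0.05,-0.029,0.0132,0,0],[0.05,-0.029,0.0132,0,0],[0.05,-0.029,0.0132,0,0],[0.05,0,0,0,0]]]'; python3 nudge.py '[[[0.05,0,0,0,-0.1208],[0.05,0,0,0,-0.1208],[0.05,0,0,0,-0.1208],[0.05,0,0,0,-0.1208],[0.05,0,0,0,-0.1208],[0.05,0,0,0,-0.1208],[0.05,0,0,0,-0.1208],[0.05,0,0,0,-0.1208],[0.05,0,0,0,-0.1208],[0.05,0,0,0,-0.1208],[0.05,0,0,0,-0.1208],[0.05,0,0,0,-0.1208],[0.05,0,0,0,-0.1208],[0.05,0,0,0,0],[0.05,0,0,0,0]]]'
python3 - <<'E'
from h import *
tool((.559,.277,.029),1.473)
s=snap("wrist");np.savez("pics/w11.npz",**s);cv2.imwrite("pics/w11.png",s["color"])
E
```

```text
time: 31.2
tool_pos: [0.5603, 0.2724, 0.2037]
ee_rot: [3.141, 0.002, 1.464]
wrist_force: [0.2, 0.4, -0.1]
width: 0.0496
finger_force: 0.0
time: 32.45
tool_pos: [0.5585, 0.2781, 0.2035]
ee_rot: [3.141, -0.001, 3.037]
wrist_force: [-0.5, 0.4, -0.2]
width: 0.0503
finger_force: 0.0
tcp [0.5585 0.2781 0.2035] rpy [ 3.1412e+00 -7.0000e-04  3.0375e+00] w 0.0503 j6 -1.096 t 32.45
tool move [-0.0008 -0.0011  0.1745]
turn about tool z -0.0063
```

```bash
python3 nudge.py '[[[0.046,-0.0015,-0.001,0.035,-0.006],[0.046,0,0,0.035,0],[0.046,0,0,0.035,0],[0.046,0,0,0.035,0],[0.046,0,0,0.02,0],[0.046,0,0,0.013,0],[0.046,0,0,0,0],[0.046,0,0,0,0],[0.046,0,0,0,0],[0.046,0,0,0,0]]]'; python3 -c "
from h import *
tool((.559,.277,.028),1.473)"
```

```text
time: 33.33
tool_pos: [0.5623, 0.2769, 0.0334]
ee_rot: [3.139, 0.004, 3.045]
wrist_force: [-0.0, 0.1, -0.3]
width: 0.046
finger_force: 0.0
tcp [0.5623 0.2769 0.0334] rpy [3.1393 0.0045 3.0452] w 0.046 j6 -1.107 t 33.3333
tool move [ 0.0033 -0.0002  0.0053]
turn about tool z 0.0015
```

```bash
python3 nudge.py '[[[0.046,0.002,0,0.004,0],[0.046,0,0,0,0],[0.046,0,0,0,0],[0.046,0,0,0,0],[0.02,0,0,0,0],[0.02,0,0,0,0],[0.02,0,0,0,0],[0.02,0,0,0,0],[0.02,0,0,0,0],[0.02,0,0,0,0]]]'; python3 nudge.py '[[[0.02,0,0,-0.01,0],[0.02,0,0,-0.03,0],[0.02,0,0,-0.04,0],[0.02,0,0,-0.04,0],[0.02,0,0,-0.04,0],[0.02,0,0,-0.02,0],[0.02,0,0,0,0],[0.02,0,0,0,0]]]'
python3 - <<'E'
from h import *
s=snap("top");np.savez("pics/t12.npz",**s);i=s["color"]
# tray: grey low-sat mid-level region right of audiometer
g=i[195:290,330:470].astype(int)
print(g[45,10:120:5].tolist())
tool((.43,-.4,.2),1.44)
E
```

```text
time: 34.17
tool_pos: [0.5586, 0.2763, 0.0265]
ee_rot: [-3.142, 0.0, 3.046]
wrist_force: [-0.2, 0.2, -0.2]
width: 0.0273
finger_force: 30.0
time: 34.83
tool_pos: [0.5592, 0.2767, 0.2088]
ee_rot: [3.14, 0.004, 3.046]
wrist_force: [0.8, 0.1, -1.2]
width: 0.0275
finger_force: 30.0
[[214, 223, 226], [217, 224, 227], [166, 162, 159], [172, 168, 164], [169, 167, 163], [169, 165, 161], [168, 164, 161], [167, 164, 162], [168, 165, 161], [170, 164, 162], [167, 165, 162], [166, 162, 159], [167, 163, 160], [165, 161, 159], [169, 166, 162], [151, 147, 144], [205, 214, 218], [202, 212, 217], [201, 210, 215], [201, 211, 216], [202, 212, 216], [204, 215, 218]]
tcp [0.5582 0.2763 0.206 ] rpy [-3.1413e+00 -5.0000e-04  3.0456e+00] w 0.0278 j6 -1.106 t 34.8833
tool move [ 0.0628 -0.6854  0.0062]
turn about tool z 0.0348
```

Run:
```python
from h import *
s=dict(np.load("pics/t12.npz"));i=s["color"].astype(int)
m=((i[...,0]>=i[...,2]+2)&(i[...,0]-i[...,2]<20)&(i[...,1]>100)&(i[...,1]<190)).astype(np.uint8)
m[:190]=0;m[290:]=0;m[:,:320]=0;m[:,480:]=0
m=cv2.morphologyEx(m,cv2.MORPH_OPEN,np.ones((5,5)))
n,l,st,ce=cv2.connectedComponentsWithStats(m);k=1+st[1:,4].argmax();print(st[1:].tolist())
pts=np.argwhere(l==k)[:,::-1].astype(float)
w=np.array([ray(s,*p,.006)[:2] for p in pts]);r=cv2.minAreaRect((w*1000).astype(np.float32));print(r,w.mean(0));print(cv2.boxPoints(r))
tool((*w.mean(0),.2),1.44)
```

```text
[[347, 211, 71, 44, 2346]]
((455.4731140136719, -360.24200439453125), (218.68966674804688, 108.57096099853516), 82.86138153076172) [ 0.45502426 -0.35934834]
[[ 388.0201  -461.99316]
 [ 495.74948 -475.4853 ]
 [ 522.92615 -258.49084]
 [ 415.19675 -244.99872]]
tcp [0.5582 0.2763 0.206 ] rpy [-3.1413e+00 -5.0000e-04  3.0456e+00] w 0.0278 j6 -1.106 t 34.8833
tool move [ 0.0418 -0.6426  0.0062]
turn about tool z 0.0348
```

```bash
python3 nudge.py '[[[0.02,0.0024,-0.0358,0,0],[0.02,0.0024,-0.0358,0,0],[0.02,0.0024,-0.0358,0,0],[0.02,0.0024,-0.0358,0,0],[0.02,0.0024,-0.0358,0,0],[0.02,0.0024,-0.0358,0,0],[0.02,0.0024,-0.0358,0,0],[0.02,0.0024,-0.0358,0,0],[0.02,0.0024,-0.0358,0,0],[0.02,0.0024,-0.0358,0,0],[0.02,0.0024,-0.0358,0,0],[0.02,0.0024,-0.0358,0,0],[0.02,0.0024,-0.0358,0,0],[0.02,0.0024,-0.0358,0,0],[0.02,0.0024,-0.0358,0,0],[0.02,0.0024,-0.0358,0,0],[0.02,0.0024,-0.0358,0,0],[0.02,0.0024,-0.0358,0,0],[0.02,0,0,0,0.035],[0.02,0,0,0,0]]]'
python3 - <<'E'
from h import *
s=snap("wrist");np.savez("pics/w13.npz",**s);i=s["color"]
for t,y in((.455,-.36),(0,0)):
  pass
k=[(-.055,.11),(-.055,-.11),(.055,-.11),(.055,.11)];c,q=np.cos(-.125),np.sin(-.125)
print([proj(s,np.array([.455+c*a-q*b,-.36+q*a+c*b,.014])).round(0).tolist() for a,b in k])
g=i.astype(int);m=((g[...,0]>=g[...,2])&(g[...,0]-g[...,2]<22)&(g[...,1]>60)&(g[...,1]<190)).astype(np.uint8);m[250:]=0
m=cv2.morphologyEx(m,cv2.MORPH_OPEN,np.ones((7,7)));n,l,st,ce=cv2.connectedComponentsWithStats(m);print(st[1:].tolist())
tool((.452,-.363,.0125),1.44)
E
```

```text
time: 36.55
tool_pos: [0.4519, -0.3617, 0.2022]
ee_rot: [3.137, -0.006, 3.007]
wrist_force: [0.6, -0.3, -0.4]
width: 0.0277
finger_force: 30.0
[[399.0, 135.0], [173.0, 137.0], [181.0, 245.0], [392.0, 243.0]]
[[338, 0, 118, 24, 2013], [178, 136, 217, 114, 22019]]
tcp [ 0.4524 -0.3606  0.2029] rpy [ 3.1373 -0.0049  3.0095] w 0.0278 j6 -2.21 t 36.6
tool move [-0.0008 -0.0032  0.1904]
turn about tool z -0.0013
```

```bash
python3 nudge.py '[[[0.02,0,-0.003,0.035,0],[0.02,0,0,0.035,0],[0.02,0,0,0.035,0],[0.02,0,0,0.035,0],[0.02,0,0,0.03,0],[0.02,0,0,0.01,0],[0.02,0,0,0,0],[0.02,0,0,0,0],[0.02,0,0,0,0],[0.02,0,0,0,0]]]'
```

```text
time: 37.43
tool_pos: [0.455, -0.3651, 0.0295]
ee_rot: [-3.138, 0.004, 3.011]
wrist_force: [0.3, 0.1, 0.0]
width: 0.0277
finger_force: 30.0
```

```bash
python3 nudge.py '[[[0.02,0,0,0.008,0],[0.02,0,0,0.006,0],[0.02,0,0,0.003,0],[0.02,0,0,0,0],[0.02,0,0,0,0],[0.02,0,0,0,0],[0.02,0,0,0,0]]]'
```

```text
time: 38.02
tool_pos: [0.4537, -0.3643, 0.0112]
ee_rot: [-3.141, 0.001, 3.011]
wrist_force: [-2.8, 1.8, 7.0]
width: 0.0277
finger_force: 30.0
```

Contact with the tray floor at 7 N. I'll release, lift and check.

```bash
python3 nudge.py '[[[0.05,0,0,0,0],[0.05,0,0,0,0],[0.05,0,0,0,0],[0.05,0,0,0,0],[0.05,0,0,0,0],[0.05,0,0,-0.02,0],[0.05,0,0,-0.04,0],[0.05,0,0,-0.04,0],[0.05,0,0,-0.04,0],[0.05,0,0,-0.03,0],[0.05,0,0,0,0],[0.05,0,0,0,0],[0.05,0,0,0,0],[0.05,0,0,0,0]]]'
python3 - <<'E'
from h import *
w=snap("wrist")["color"];t=snap("top")["color"]
a=cv2.resize(t[160:245,95:225],(520,340),interpolation=cv2.INTER_CUBIC);b=w[120:250,150:420]
c=cv2.resize(t[195:270,335:430],(270,210),interpolation=cv2.INTER_CUBIC)
o=np.zeros((340,790,3),np.uint8);o[:,:520]=a;o[:130,520:]=b;o[130:,520:]=c
cv2.imwrite("pics/fin.png",o)
E
```

```text
time: 39.18
tool_pos: [0.4525, -0.363, 0.1767]
ee_rot: [3.139, -0.004, 3.011]
wrist_force: [0.4, -0.1, 0.1]
width: 0.0504
finger_force: 0.0
```

View pics/fin.png

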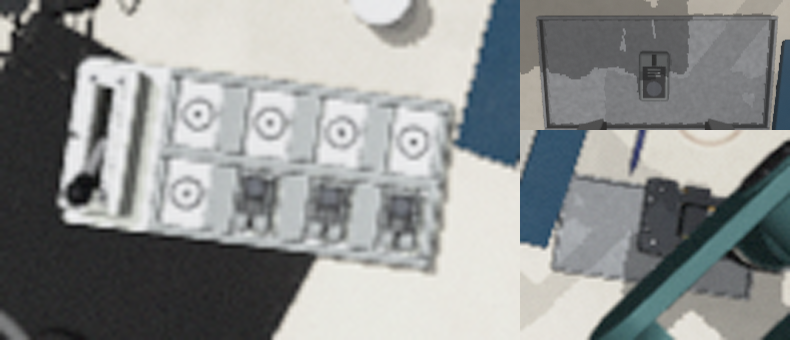

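The montage shows the lever leaning to the front (knob at (82,188)), three receivers in the front row and the rear row empty. The receiver lies flat and right way up in the tray at (654,76).

```bash
python3 -c "
from bench import robot
print(robot.close_job())"
```

```text
the job is handed in; nothing more can be done
None
```

The job is handed in at about 39 s of the 184 s allowed: both flat receivers are in the front row, the lever paused upright at off for over five seconds before going over to the front row, and the rear row's one receiver lies flat and right way up in the tray.

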